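# Clear the pasta press and fit its shaping plate

## Task

Make the red pasta press ready for use: take the wooden pusher from its rest and, with it, push the stuck blue plug out through the far end of the barrel so that it drops into the steel tray, and then lay the pusher back on its rest as it was. After that, take the brass shaping plate out of the rack and slide it all the way down through the slot on top of the press head, and let go of it. Never touch the plug with the gripper, and leave the black plate, the jar and the mug where they are.

Things in the scene. Friction and masses are not known exactly. Their poses are not given: they have to be found in the camera images.
- barrel_mouth (a point): Centre of the near open end of the press's horizontal bore, 85 mm up. y: along the bore in the pushing direction (world +y, yaw within 0.25 rad); z up. Bore 44 mm, straight, 90 mm long from here, open at the far end. Aluminium barrel, outside 58 mm, then from 65 to 90 mm along y the red head, 88 mm wide (x), 125 mm high.
- slot_mouth (a point): Centre of the slot's mouth in the top of the press head, 125 mm up, 75 mm along y from barrel_mouth; same axes. Slot 10 mm wide (y), 68 mm long (x), straight down across the bore to a floor 50 mm above the worktop. Flared steel lips round it reach 134 mm up. A plate fully home has its grip centre over this point, 149 mm above the worktop.
- press: The red pasta press, fixed; origin on the worktop under the bore axis, 45 mm along y from barrel_mouth; same axes. Foot 110 mm (x) by 104 mm (y).
- plug_center (a point): Centre of the blue plastic plug, a cylinder 40 mm in diameter and 60 mm long (its y), about 80 g. At the start its near face is 3 to 19 mm inside barrel_mouth. A sprung rubber pad holds it: it takes 6 to 13 N to move it for the first 30 to 45 mm, then it slides freely. To make it fall out, the pusher's tip must go about 90 mm into the bore.
- tray: Open steel tray fixed just beyond the far end of the bore, to catch the plug: 170 mm (x) by 160 mm (y) by 35 mm high, walls 4 mm; origin under its centre, at the height of the worktop.
- pusher_grip (a point): Grip point on the axis of the loose wooden pusher, near its centre of mass (130 g). Round, 200 mm long; its own y points to the tip, 125 mm from here. Pale rod, 20 mm in diameter, from the tip to 15 mm short of here; then the darker handle, 30 mm in diameter, ending 75 mm behind here. At the start it lies level in its rest, axis 55 mm above the worktop.
- rest: Dark wooden rest, fixed, 50 mm (x) by 170 mm (y). Origin at worktop height under the grip point of the pusher lying in it, tip to this body's +y. Two V cradles, 16 mm long: under the rod 80 mm along +y, under the handle 50 mm along -y; sides up to 58 mm. Between them the pusher can be grasped across from above; its axis is then 55 mm up.
- brass_plate_grip (a point): Centre of the grip block of the loose brass plate (seven small dark holes, 200 g). Plate 6 mm thick (its x), 64 mm wide (y), 84 mm tall below the block; block 14 mm thick (x), 44 mm wide (y), 30 mm tall; this point is 99 mm above the plate's lower edge, 105 mm above the worktop at the start, upright in the rack. In the slot its thickness lies along the slot's 10 mm, either face first.
- brass_plate: The same brass plate; origin at the middle of its lower edge, z up.
- black_plate: A black plate of the same size and shape with one large round hole, in the other pocket of the rack; origin at the middle of its lower edge. Leave it.
- rack: White rack fixed to the worktop, 60 mm (x) by 200 mm (y) by 30 mm high; origin at worktop height under its centre. Two pockets in one line, 50 mm either side of the centre along y, each 24 mm deep, 10 mm by 68 mm; which plate stands in which varies.
- pusher: The same pusher; its origin is the grip point.
- plug: The same plug; its origin is its centre.
- jar: Loose amber jar with steel cap, 72 mm in diameter, 120 mm high, a bystander; origin under its centre.
- mug: Loose blue mug, 76 mm in diameter, 90 mm high, a bystander; origin under its centre.
- pusher_tip (a point): Centre of the pusher's flat tip, 125 mm from pusher_grip along the pusher's own y axis.
Things that resemble listed ones, but are neither listed nor needed, are in the scene too. What is shaped like the brass_plate but orange or turquoise is not meant. Of the things shaped like the press, the red one is meant.

How it is judged (in metres and radians):
On the way, in this order (a step that is already met when the one before it is completed fails the run):
1. the plug starts to move along the bore with the pusher's tip in the bore behind it (distance of plug_center from where it was at the start of the episode above 0.008 m and y of pusher_tip in the frame of barrel_mouth above 0.004 m and x of pusher_tip in the frame of barrel_mouth between -0.022 and 0.022 m and z of pusher_tip in the frame of barrel_mouth between -0.022 and 0.022 m and x of plug_center in the frame of barrel_mouth between -0.01 and 0.01 m and z of plug_center in the frame of barrel_mouth between -0.02 and 0.02 m).
2. the plug has dropped into the tray (x of plug_center in the frame of tray between -0.08 and 0.08 m and y of plug_center in the frame of tray between -0.08 and 0.08 m and height (world z) of plug_center below 0.05 m), for 0.2 s.
3. the pusher lies in its rest again, let go (x of pusher_grip in the frame of rest between -0.012 and 0.012 m and y of pusher_grip in the frame of rest between -0.02 and 0.02 m and height (world z) of pusher_grip between 0.047 and 0.063 m and contact force between pusher and the fingers below 0.1 N and linear speed of pusher below 0.02 m/s and y of pusher_tip in the frame of rest above 0.1 m and x of pusher_tip in the frame of rest between -0.012 and 0.012 m), for 0.2 s.
4. the brass plate stands fully home in the press's slot, let go (x of brass_plate_grip in the frame of press between -0.006 and 0.006 m and y of brass_plate_grip in the frame of press between 0.023 and 0.037 m and z of brass_plate_grip in the frame of press between 0.143 and 0.154 m and angle between the x axis of brass_plate and the y axis of press, either way round below 0.2 rad and angle between brass_plate_grip's own z axis and vertical below 0.15 rad and contact force between brass_plate and the fingers below 0.1 N and linear speed of brass_plate below 0.02 m/s), for 0.2 s.
At the end, for the whole second after the job is handed in: The plug rests in the tray; the pusher lies in its rest as at the start (within 12 mm sideways, 20 mm lengthways, 8 mm in height), tip the same way; the brass plate stands upright in the slot, lower edge within 5 mm of its floor. All let go and still (all of step 2 and all of step 3 and all of step 4 and linear speed of plug below 0.03 m/s); the robot touches nothing.
It fails at once if the gripper or the arm touches the plug (contact force between any of the fingers, the arm and plug above 0.5 N).
It fails at once if the black plate is moved by more than 20 mm (distance of black_plate from where it was at the start of the episode above 0.02 m).
It fails at once if the jar or the mug is moved by more than 30 mm (distance of any of jar, mug from where it was at the start of the episode above 0.03 m).
It also fails if it takes over 58 s, if anything falls off the work surface, if the arm or the gripper's body presses on something with over 40 N, if the wrist force passes 120 N, or if a joint passes its speed limit or range.

## Robot

A 7-joint arm with a two-finger parallel gripper is mounted at the origin on the work surface. World frame = base frame: x ahead of the robot, y to its left, z up, the work surface at z = 0. Lengths are in mm, angles in rad, forces in N, time in s.
With the tool pointing down it reaches from about 425 to 800 mm from the base axis. Payload 8.3 kg.
Tool frame: the origin (TCP) lies on the centre line of the jaws, within the pads' length; the fingertips stand 22 mm ahead of it and the grasp point (between the pads) lies 3 mm ahead of it; z points along the fingers, y is the line along which they close (so a half turn about z gives the same grasp; the last joint's range is limited). The gripper opens to 85 mm and grips with 20 to 120 N. Pads are 22 mm wide; open, the fingers measure 114 mm over their backs; the gripper's body (76 mm by 85 mm) begins 54 mm behind the grasp point. The pads swing forward as they close: fully open they stand 13 mm farther back than shut.
Start: joints at [-1.368, 0.383, 0.016, 1.37, -0.006, 1.388, -0.046], TCP at [164.125, 603.049, 253.279] pointing down, gripper open.
Joint ranges: [-2.95, 2.95], [-0.25, 2.06], [-1.52, 1.56], [0.18, 2.33], [-1.44, 4.58], [0.02, 2.06], [-3.01, 3.01]. Speed limits (rad/s): [2.39, 2.39, 3.01, 3.01, 3.14, 3.14, 3.14].

## Interface

Orientations are given as a unit quaternion [x, y, z, w].
In Python, from bench import r, claw, vision, status gives the robot as it stands. Calls block until the motion is done:
- r.reach(position, orientation): joint-space move of the TCP to a pose.
- r.move_linear(position, frame=None, v=150): straight line of the TCP; frame=None keeps the orientation; v is the mean speed in mm/s.
- r.goto_joints(angles): joint-space move.
- claw.set_gripper(opening): finger opening in mm; the grip force is fixed at half the most; returns when the fingers have stopped.
- r.dwell(seconds).
- r.ik(position, orientation): joint angles nearest the present ones, or None.
- vision.get_image(name): name is "side" or "top"; returns the picture (400x640x3 uint8, red, green, blue); there is no depth.
- vision.camera_info(name): a dict with "mtx" (3x3 intrinsics, pixels), "R" (3x3) and "t" (3): a world point X has camera coordinates R X + t. Camera axes: x right, y down, z forward; pixel columns grow to the right and rows downward; lengths in mm; the calibration is good to about 2 mm. A picture is of the moment at which its call begins. camera_info takes no time and is no camera call.
A pose or a line that the arm cannot do raises r.PlanningError and nothing moves.
- r.hand_in(): hands the job in; it is judged then, once.
Readings, each from a call of its own:
- status.read_t(): time.
- status.read_joint_pos(): joint angles.
- status.read_dq(): joint speeds.
- status.read_joint_efforts(): joint torques, N m.
- status.read_position(): TCP position.
- status.read_tool_rot(): TCP orientation.
- status.read_contact_force(): force on the tool from outside, world axes, zero at the start.
- status.read_moment(): the same for the moment, N m.
- status.read_width(): finger opening in mm.
- status.read_grip_force(): force on a finger pad.
Only numpy, scipy, OpenCV 4.12 (cv2) and the standard library are available. Lean on these libraries where they do the work, as an engineer would, in place of code of your own. Each camera call takes 0.05 s, during which the arm holds its last target. There are 200 camera calls.

## Working session

There is one attempt and no reset: what is moved stays moved. The work goes in short steps, each a Python script; the robot and the scene stay as the last script left them, time stands still between calls to the robot, and variables do not carry over. Pictures are saved under pics/ and viewed, at most 10 in all, crops included, and the job is handed in when it is done.

```bash
mkdir -p pics
python3 - <<'E'
from bench import r, claw, vision, status
import cv2,numpy as np
for n in("top","side"):
    im=vision.get_image(n); cv2.imwrite(f"pics/{n}0.png",im[:,:,::-1]); np.save(f"pics/{n}0.npy",im)
    c=vision.camera_info(n); print(n,np.round(c["mtx"],1).tolist(),np.round(c["R"],3).tolist(),np.round(c["t"],1).tolist())
print(status.read_tool_rot(),status.read_t(),status.read_width())
E
```

```text
top [[483.1, 0.0, 316.8], [0.0, 483.1, 198.0], [0.0, 0.0, 1.0]] [[0.009, -1.0, 0.01], [-0.984, -0.01, -0.175], [0.175, -0.009, -0.984]] [78.9, 585.8, 1368.8]
side [[459.3, 0.0, 323.6], [0.0, 459.3, 201.6], [0.0, 0.0, 1.0]] [[-0.975, 0.222, -0.018], [0.162, 0.65, -0.742], [-0.153, -0.726, -0.67]] [518.0, -78.4, 1458.7]
[ 1.32464355e-01  9.91187355e-01 -8.99456955e-04 -1.09759204e-04] 0.1 85.62337104059641
```

View pics/top0.png

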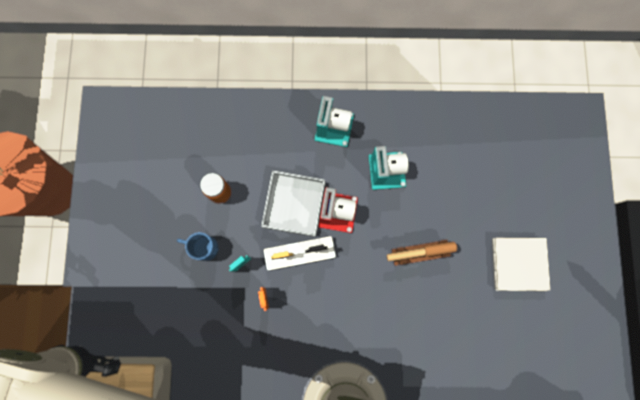

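View pics/side0.png

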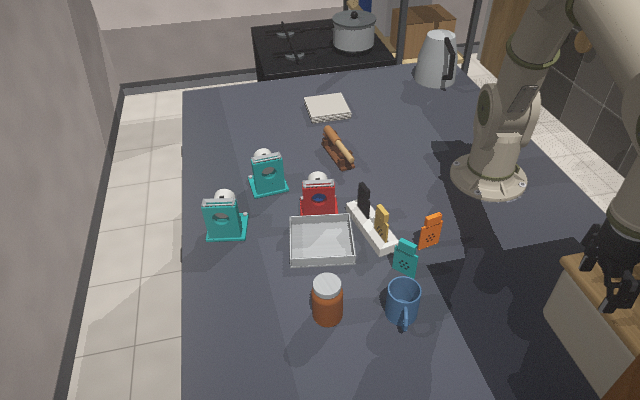

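Top view candidates:
- **Press:** red (338,210) is the one meant. The turquoise ones at (335,120) and (388,167) are not.
- **Plates:** brass (283,255) is the one meant. Black (317,248), orange (263,298) and turquoise (238,263) are not.
- **Pusher:** only one, at (422,252), with its pale tip toward the left (+y).
- **Others:** tray (294,203), jar (214,187), mug (200,246).

I'll check these in one close crop.

Run:
```python
import cv2,numpy as np
a=np.load("pics/top0.npy")[165:285,255:465,::-1]; b=np.load("pics/side0.npy")[115:265,285:445,::-1]
A=cv2.resize(a,None,fx=3.8,fy=3.8,interpolation=cv2.INTER_CUBIC)[:, :]
cv2.imwrite("pics/ctop.png",A)
cv2.imwrite("pics/cside.png",cv2.resize(b,None,fx=4,fy=4,interpolation=cv2.INTER_CUBIC))
```

```text
(no output)
```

View pics/ctop.png

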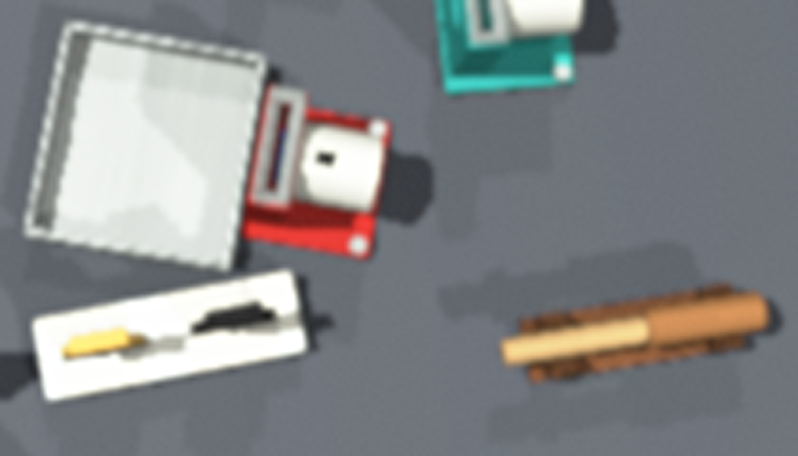

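View pics/cside.png

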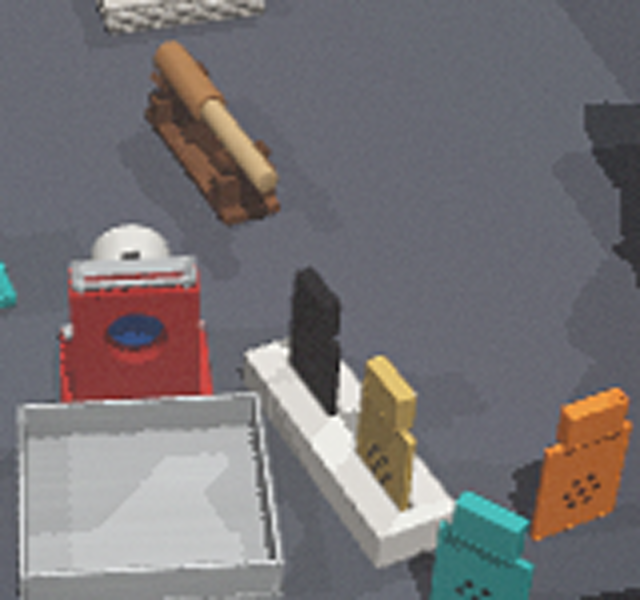

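The crop confirms the choices: red press with its slot rim at top px ~(328,203) and barrel to the right, brass plate at (281,255) in the rack's +y pocket, black plate at (317,248), pusher tip on the left. Now I'll measure.

```bash
cat > h.py <<'E'
import cv2,numpy as np
from bench import r,claw,vision,status
from scipy.spatial.transform import Rotation as Ro
CI={n:vision.camera_info(n) for n in("top","side")}
def ray(n,p):
    c=CI[n];R=np.array(c["R"]);t=np.array(c["t"])
    d=np.linalg.inv(np.array(c["mtx"]))@np.c_[np.atleast_2d(p),np.ones(len(np.atleast_2d(p)))].T
    return -R.T@t,(R.T@d).T
def onz(n,p,z):
    C,d=ray(n,p); return C+d*((z-C[2])/d[:,2:])
def proj(n,X):
    c=CI[n];q=(np.array(c["R"])@np.atleast_2d(X).T).T+np.array(c["t"]);q=q@np.array(c["mtx"]).T
    return q[:,:2]/q[:,2:]
def tri(p,q):
    (C1,d1),(C2,d2)=ray("top",p),ray("side",q);d1,d2=d1[0],d2[0]
    s=np.linalg.lstsq(np.c_[d1,-d2],C2-C1,rcond=None)[0]
    a,b=C1+d1*s[0],C2+d2*s[1];return (a+b)/2,np.linalg.norm(a-b)
def mask(im,lo,hi,roi):
    h=cv2.cvtColor(im,cv2.COLOR_RGB2HSV);m=cv2.inRange(h,np.array(lo),np.array(hi))
    k=np.zeros_like(m);x0,y0,x1,y1=roi;k[y0:y1,x0:x1]=m[y0:y1,x0:x1]
    n,l,s,c=cv2.connectedComponentsWithStats(k)
    if n<2:return k,None
    return (l==1+np.argmax(s[1:,4])).astype(np.uint8)*255,None
def pts(m): return np.argwhere(m)[:,::-1].astype(float)
def cont(m): return cv2.findContours(m,0,1)[0][0][:,0].astype(float)
def rect(n,m,z):
    P=onz(n,cont(m),z)[:,:2].astype(np.float32);return cv2.minAreaRect(P)
def down(a): # tool down, y axis (closing) along world angle a
    y=np.array([np.cos(a),np.sin(a),0]);z=np.array([0,0,-1.]);return Ro.from_matrix(np.c_[np.cross(y,z),y,z]).as_quat()
E
python3 - <<'E'
from h import *
np.set_printoptions(precision=2,suppress=True)
T=np.load("pics/top0.npy");S=np.load("pics/side0.npy")
def show(n,m,z):print(n,"px",cv2.boundingRect(m),"n",(m>0).sum(),"rect",np.round(np.array(sum([list(x) if not np.isscalar(x) else [x] for x in rect(n.split()[0],m,z)],[])),1))
def axis(n,m,z):
    P=onz(n,pts(m),z)[:,:2];c=P.mean(0);v=np.linalg.svd(P-c,full_matrices=False)[2][0];v*=np.sign(v[1]);s=(P-c)@v;w=(P-c)@[-v[1],v[0]]
    return c,v,np.arctan2(-v[0],v[1]),s.min(),s.max(),np.ptp(w)
hsv=cv2.cvtColor(T,cv2.COLOR_RGB2HSV)
for nm,p in dict(rod=(405,254),handle=(440,248),restd=(398,262),rim=(323,205),rim2=(331,190),barrel=(345,210),red=(325,224),brass=(282,255),black=(317,248),rack=(290,262),trayrim=(263,220),slot=(327,205)).items():print(nm,hsv[p[1],p[0]],end=" ")
print()
m,_=mask(T,(12,60,150),(24,160,255),(380,235,430,270));print("rod",axis("top",m,55))
m2,_=mask(T,(5,60,130),(24,255,255),(380,235,465,270));print("pusher",axis("top",m2,55))
h,_=mask(T,(0,130,90),(8,255,255),(300,180,365,240));show("top red",h,5)
b,_=mask(T,(18,100,100),(35,255,255),(265,240,305,270));print("brass top",axis("top",b,120));show("top brass",b,120)
w,_=mask(T,(0,0,185),(179,45,255),(255,228,345,275));show("top rack",w,30)
t,_=mask(T,(0,0,110),(179,40,255),(255,165,326,240));show("top tray",t,35)
bb,_=mask(S,(18,100,80),(35,255,255),(365,195,395,245));print("brass side",cv2.boundingRect(bb))
# 3-D of rack corners etc
cv2.imwrite("pics/m.png",np.hstack([cv2.resize(x[165:285,255:465],None,fx=2,fy=2) for x in (m2,)]))
print(hsv[183:222,318:338,1].tolist() and "")
for y in range(184,222,2):print(y,[f"{a[0]:3d}/{a[1]:3d}/{a[2]:3d}" for a in hsv[y,318:344:2]])
E
```

```text
rod [ 21 101 244] handle [ 14 146 213] restd [ 12 148  95] rim [  5  39 185] rim2 [ 50   8 189] barrel [ 30   2 254] red [  1 198 194] brass [ 26 130 255] black [120  10  50] rack [ 30   2 255] trayrim [ 68   6 169] slot [170  74  86] 
rod (array([ 424.6 , -181.55]), array([-0.18,  0.98]), np.float64(0.1833675093473587), np.float64(-62.49108606109979), np.float64(64.5881634569299), np.float64(23.483956751151126))
pusher (array([ 430.51, -221.69]), array([-0.17,  0.99]), np.float64(0.1728165555558632), np.float64(-99.60132268551531), np.float64(105.10166264059599), np.float64(45.92148791484817))
top red px (319, 217, 35, 15) n 333 rect [513.9  26.  102.5  36.3  84.5]
brass top (array([413.52, 180.67]), array([-0.16,  0.99]), np.float64(0.1627169974217081), np.float64(-29.300774277137602), np.float64(26.251670392184696), np.float64(12.641719241240011))
top brass px (272, 252, 21, 7) n 84 rect [414.3 179.3  12.6  55.6  10. ]
top rack px (264, 236, 71, 34) n 1211 rect [425.8 134.9  64.2 203.1  11.2]
top tray px (255, 165, 71, 75) n 4651 rect [576.7 164.3 222.7 210.5   0.6]
brass side (37
[... 3116 characters left out ...]
/  8/185', ' 12/ 36/143', ' 34/ 14/141', ' 34/ 18/215', ' 33/ 10/239', ' 34/  8/241', ' 37/  9/244']
216 [' 72/  8/170', '  1/127/166', '  6/ 30/179', ' 48/  8/168', ' 42/  8/167', ' 60/  7/187', ' 26/ 10/175', '  8/ 51/125', ' 26/ 16/124', ' 30/ 17/153', ' 34/ 18/204', ' 34/ 18/221', ' 35/ 15/227']
218 [' 45/  7/144', '  1/173/147', '  1/104/162', '  3/ 78/176', '  2/ 71/201', '  4/ 61/204', '  4/ 74/172', '  2/150/122', '  2/130/112', '  4/102/110', '  9/ 55/126', ' 17/ 28/144', ' 19/ 26/158']
220 [' 15/  9/115', '  1/201/ 99', '  1/198/102', '  1/193/116', '  2/182/132', '  1/169/143', '  1/173/147', '  1/197/127', '  1/198/125', '  1/201/122', '  1/196/120', '  1/188/115', '  2/169/113']
```

Run:
```python
from h import *
np.set_printoptions(precision=2,suppress=True)
# press/tray from picked edge corners (top view)
c=np.array([[70,20],[268,55],[232,270],[28,235]])/3.8+[255,165]-.4
P=onz("top",c,35)[:,:2]; print("tray",P.mean(0),[np.linalg.norm(P[i]-P[i-1]) for i in range(4)])
for i,j in((1,0),(2,3)):v=P[j]-P[i];print("yaw",np.arctan2(-v[0],v[1]))
for i,j in((3,0),(2,1)):v=P[j]-P[i];print("yaw",np.arctan2(v[1],v[0]))
q=np.array([[325.8,187.3],[335.4,188.7],[330.8,217.3],[321,216]]);Q=onz("top",q,134)[:,:2];print("rim",Q,Q.mean(0),[np.linalg.norm(Q[i]-Q[i-1]) for i in range(4)])
g=np.array([435,-242.]);a=0.18
o=down(a);print("t",status.read_t())
claw.set_gripper(60)
r.reach([*g,160],o);print("t",status.read_t(),status.read_joint_pos())
r.move_linear([*g,58],v=120)
claw.set_gripper(10);print("w",status.read_width(),status.read_grip_force(),status.read_position(),"t",status.read_t())
r.move_linear([*g,150],v=120)
print("w",status.read_width(),status.read_t())
for n in("top","side"):
    im=vision.get_image(n);np.save(f"pics/{n}1.npy",im);cv2.imwrite(f"pics/{n}1.png",im[:,:,::-1])
```

```text
tray [573.87 151.78] [np.float64(173.37195703912957), np.float64(158.87194606816098), np.float64(172.17806612872562), np.float64(160.12719191757054)]
yaw -0.1681741670039803
yaw -0.16065647093233518
yaw -0.16394078559340483
yaw -0.1566470750748641
rim [[600.81  60.28]
 [597.13  33.6 ]
 [516.91  46.1 ]
 [520.24  73.05]] [558.77  53.26] [np.float64(81.575003321419), np.float64(26.935250394742283), np.float64(81.19133470973966), np.float64(27.157428658895604)]
t 0.1
t 3.6 [-0.34  0.24  0.91  1.87 -0.21  1.12  0.82]
w 28.12917142464223 58.635756969451904 [ 435.5  -242.1    58.79] t 4.9917
w 27.838943243222907 5.9083
```

Run:
```python
from h import *
np.set_printoptions(precision=2,suppress=True)
T=np.load("pics/top1.npy");p=status.read_position();print(p)
m,_=mask(T,(12,60,150),(24,160,255),(370,225,440,280))
P=onz("top",pts(m),p[2]-3)[:,:2];c=P.mean(0);v=np.linalg.svd(P-c,full_matrices=False)[2][0];v*=np.sign(v[1]);s=(P-c)@v
tip=c+v*s.max();print(cv2.boundingRect(m),"yaw",np.arctan2(-v[0],v[1]),"tip",tip,"grip",tip-125*v,"lateral",(np.array(p[:2])-c)@[v[1],-v[0]],"along tip",(tip-p[:2])@v)
S=np.load("pics/side1.npy")
m,_=mask(S,(12,60,150),(24,160,255),(280,90,400,180));print(cv2.boundingRect(m))
q=proj("side",[[*(p[:2]+v*d),p[2]-3] for d in(20,70,120)]);print(q)
A=cv2.resize(S[85:215,280:420,::-1],None,fx=4,fy=4);cv2.imwrite("pics/c1.png",A)
```

```text
[ 434.46 -241.67  149.13]
(392, 246, 43, 14) yaw 0.18027729087201447 tip [ 412.18 -117.75] grip [ 434.6  -240.72] lateral -0.29984450941604424 along tip 125.91277547556231
(333, 111, 22, 26)
[[338.15 119.13]
 [344.86 127.  ]
 [351.9  135.27]]
```

View pics/c1.png

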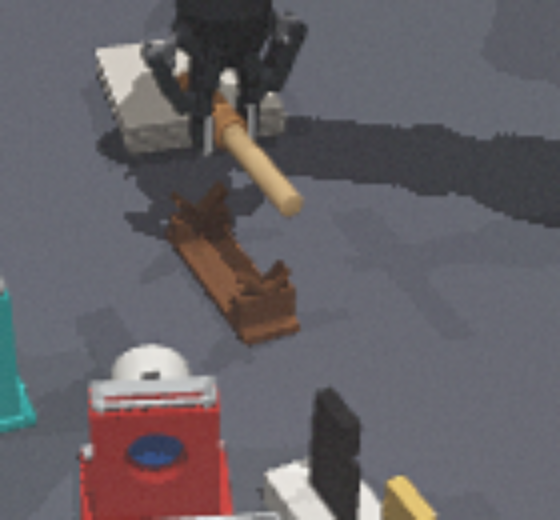

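The side crop shows the pusher held level, tip at side px (352.5,136.8), against a prediction of (351.9,135.3). The plug's blue end shows in the bore at (319,198). Now I'll push.

```bash
cat >> h.py <<'E'
SL=np.array([558.8,53.3]);YW=-0.162
ux,uy=np.array([np.cos(YW),np.sin(YW)]),np.array([-np.sin(YW),np.cos(YW)])
MO=SL-75*uy
E
python3 - <<'E'
from h import *
np.set_printoptions(precision=2,suppress=True)
at=lambda tip,z=88:[*(MO+uy*(tip-125)),z]
o=down(YW)
r.reach(at(-20,150),o);r.move_linear(at(-20),v=120)
print("t",status.read_t(),status.read_position(),at(-20),status.read_contact_force())
for d in(0,15,40,95):
    r.move_linear(at(d),v=70);f=np.array(status.read_contact_force());print(d,"lat",f[:2]@ux,"ax",f[:2]@uy,"z",f[2],status.read_position(),status.read_width(),status.read_t())
    if abs(f[:2]@uy)>35 or abs(f[:2]@ux)>20:break
np.save("pics/side2.npy",vision.get_image("side"))
T=np.load("pics/side2.npy");cv2.imwrite("pics/c2.png",cv2.resize(T[130:280,260:430,::-1],None,fx=4,fy=4))
E
```

```text
t 7.2167 [ 523.35 -164.55   88.53] [np.float64(523.3156849297548), np.float64(-163.8194679986011), 88] [ 0.49  0.42 -1.4 ]
0 lat -0.687084563524087 ax 0.6383859619337908 z -2.0337792055813133 [ 526.88 -143.08   88.18] 28.203374207420968 7.65
15 lat 0.7032649866136937 ax 0.5139823357364922 z -1.5530480033066794 [ 529.08 -128.58   87.94] 28.18440823377986 8.0167
40 lat -0.299564801620699 ax -4.951769503877273 z -1.2854736784775507 [ 532.76 -105.82   88.08] 28.227443447322173 8.525
95 lat -0.6404584695280299 ax -0.4088217015147658 z -0.5736171183226924 [541.79 -50.81  88.08] 28.358632424127165 9.4583
```

View pics/c2.png

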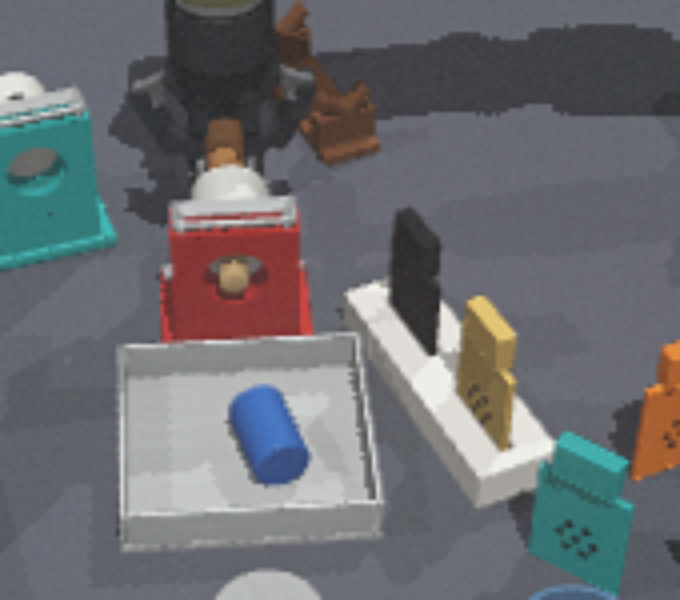

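The plug lies in the tray (crop (268,435)) and the rod tip shows at the far end of the bore. Next I'll retract, return the pusher, and grasp the brass plate.

Run:
```python
from h import *
np.set_printoptions(precision=2,suppress=True)
at=lambda tip,z=88:[*(MO+uy*(tip-125)),z]
r.move_linear(at(-25),v=120);r.move_linear(at(-25,130),v=120)
g=[435.3,-242];o=down(.18)
r.reach([*g,130],o)
T=vision.get_image("top");p=status.read_position()
m,_=mask(T,(12,60,150),(24,160,255),(370,225,440,280))
P=onz("top",pts(m),p[2]-3)[:,:2];c=P.mean(0);v=np.linalg.svd(P-c,full_matrices=False)[2][0];v*=np.sign(v[1]);tip=c+v*((P-c)@v).max()
al=(tip-p[:2])@v;print("yaw",np.arctan2(-v[0],v[1]),"along",al,p)
r.move_linear([*g,61],v=100);print(status.read_contact_force())
r.move_linear([*g,58.5],v=40);print(status.read_contact_force(),status.read_position())
claw.set_gripper(60);r.move_linear([*g,150],v=150)
T=vision.get_image("top");np.save("pics/top3.npy",T);T0=np.load("pics/top0.npy")
for X in(T0,T):
    m,_=mask(X,(12,60,150),(24,160,255),(370,225,440,280));print(cv2.boundingRect(m),pts(m).mean(0))
cv2.imwrite("pics/c3.png",cv2.resize(T[160:290,250:470,::-1],None,fx=3.6,fy=3.6))
print(status.read_t())
# plate measurement from first pair: block top corners by triangulation
```

```text
yaw 0.1822662181295031 along 125.65382516501873 [ 435.32 -241.42  129.45]
[ 0.85 -0.75 -1.91]
[ 0.17 -1.56  0.13] [ 435.54 -242.36   58.95]
(387, 245, 53, 16) [414.3  252.68]
(387, 246, 49, 15) [411.6  253.18]
14.05
```

View pics/c3.png

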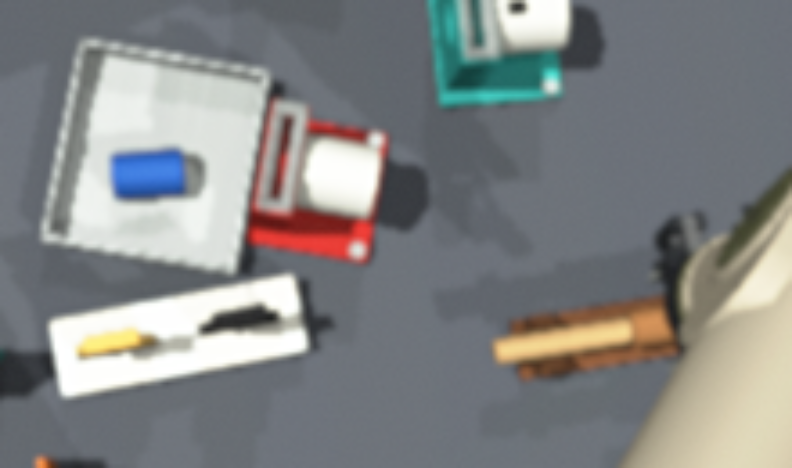

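The pusher is back in its rest and the plug is in the tray. Next is the brass plate.

Run:
```python
from h import *
np.set_printoptions(precision=2,suppress=True)
g=[415,183.5];o=down(.18)
r.move_linear([435.3,-242,200],v=250)
r.reach([*g,200],o);claw.set_gripper(45)
r.move_linear([*g,116],v=120);print(status.read_contact_force(),status.read_position())
claw.set_gripper(5);print("w",status.read_width(),status.read_contact_force(),status.read_t())
r.move_linear([*g,160],v=80);r.move_linear([*g,270],v=200);print("w",status.read_width())
r.reach([*SL,285],down(YW+np.pi/2));p=status.read_position();print(p,status.read_tool_rot(),status.read_t())
for n in("top","side"):
    im=vision.get_image(n);np.save(f"pics/{n}4.npy",im)
S=np.load("pics/side4.npy");T=np.load("pics/top4.npy")
cv2.imwrite("pics/c4.png",np.hstack([cv2.resize(S[90:230,260:400,::-1],(560,560),interpolation=2),cv2.resize(T[150:290,300:360,::-1],(240,560),interpolation=2)]))
print("slot side px",proj("side",[[*SL,134]]), "grip px",proj("side",[[*p[:2],p[2]-11]]),"low edge px",proj("side",[[*(p[:2]+ux*d),p[2]-11-99] for d in(-32,0,32)]))
```

```text
[0.26 0.74 1.19] [415.43 183.64 116.56]
w 12.582275657557949 [-0.92 -0.41  6.68] 17.5
w 12.841637136961596
[558.48  53.75 284.44] [ 0.08  1.   -0.   -0.  ] 20.45
slot side px [[317.26 182.17]] grip px [[315.91 139.38]] low edge px [[329.05 169.86]
 [317.   170.49]
 [304.93 171.13]]
```

View pics/c4.png

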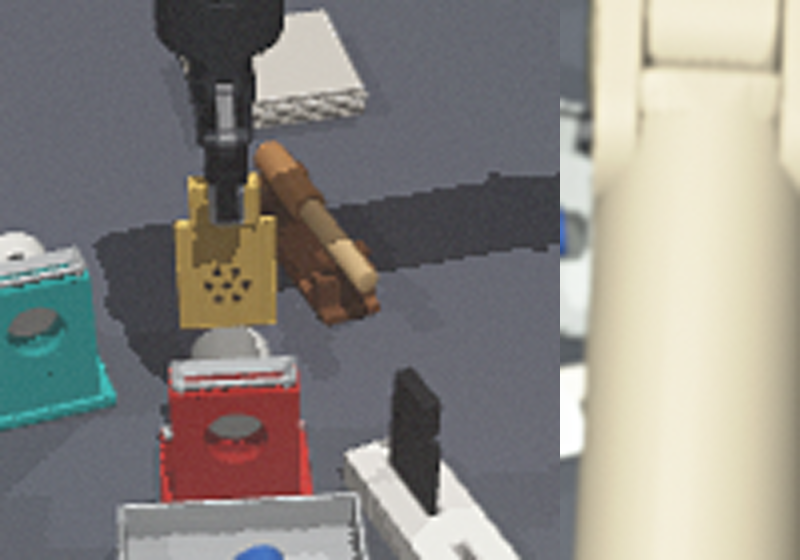

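Run:
```python
from h import *
np.set_printoptions(precision=2,suppress=True)
S=np.load("pics/side4.npy").astype(float);p=np.array(status.read_position())
def edges(ch,row,x0,x1):  # subpixel half-level crossings, outermost
    a=ch[row,x0:x1];h=(np.percentile(a,95)+np.percentile(a,5))/2;i=np.where(np.diff(np.sign(a-h)))[0]
    f=lambda k:x0+k+(h-a[k])/(a[k+1]-a[k]);return f(i[0]),f(i[-1])
yel=S[:,:,0]-S[:,:,2]
def back(px,row,y0pt,n): # intersect side ray with vertical plane through y0pt with normal n
    C,d=ray("side",[[px,row]]);d=d[0];s=((y0pt-C[:2])@n)/(d[:2]@n);return C+d*s
for row in(160,164,168):
    e=edges(yel,row,296,336);X=[back(q,row,p[:2],uy) for q in e];print("plate",e,[(x[:2]-p[:2])@ux for x in X],[x[2] for x in X])
red=S[:,:,0]-S[:,:,1]
for row in(192,196,206,210):
    e=edges(red,row,294,342);X=[back(q,row,SL+15*uy,uy) for q in e];print("head",e,[(x[:2]-SL)@ux for x in X],[x[2] for x in X])
# plate bottom & depth check
col=S[160:180,317];print(yel[165:178,[308,317,326]].T.astype(int))
# slot rim rows: brightness columns near 317
print(S[176:192,[306,312,318,324,330],0].T.astype(int),"\n pred rim near/far, z134",proj("side",[[*(SL+s*13.5*uy),134] for s in(1,-1)]))
```

```text
plate (np.float64(303.68840579710144), np.float64(334.3048780487805)) [np.float64(33.52086497552487), np.float64(-46.09622340093758)] [np.float64(211.34986257973765), np.float64(206.20275465326415)]
plate (np.float64(304.2459090909091), np.float64(328.5651785714286)) [np.float64(32.67963290826692), np.float64(-30.965884668592768)] [np.float64(198.27956133869452), np.float64(194.11117566302312)]
plate (np.float64(304.46185897435896), np.float64(328.6094512195122)) [np.float64(32.722705012231124), np.float64(-30.939215922694128)] [np.float64(185.07455347017594), np.float64(180.85047346852411)]
head (np.float64(302.0869565217391), np.float64(334.4366197183099)) [np.float64(42.50035095142633), np.float64(-45.41374761729396)] [np.float64(114.76038408634156), np.float64(108.45012311199184)]
head (np.float64(302.44795081967214), np.float64(334.77109375)) [np.float64(42.229590083766205), np.float64(-46.302143877634236)] [np.float64(100.29321254945228), np.float64(93.85420239087352)]
head (np.float64(299.4686507936508), np.float64(336.96573033707864)) [np.float64(52.3070014179543), np.float64(-52.404013188480654)] [np.float64(63.92912951416463), np.float64(56.056845212440976)]
head (np.float64(299.82469135802467), np.float64(337.4913043478261)) [np.float64(52.12120551813535), np.float64(-53.91572404892352)] [np.float64(48.66107173719479), np.float64(40.582282616269254)]
[[ 75  77  75  76  77  78  81  15  -8  -5  -2   1   3]
 [ 75  78  80  75  79  78  61   3   4   3   8   6   6]
 [ 76  75  76  75  75  82   7 -14 -12 -10   1  -1   6]]
[[ 69  66  67  55 161 194 195 194 156 180 163  96 170 137 131 131]
 [138 140 139 136 193 192 194 178 131 202 132  80 174 139 133 135]
 [148 151 150 158 189 190 193 161 126 217 134 174 164 138 133 135]
 [209 142 130 158 188 191 195 156 172 191  94 173 151 136 132 132]
 [ 94 104  98 190 187 188 157 131 196 157 106 190 141 133 137 134]] 
 pred rim near/far, z134 [[317.52 185.36]
 [317.01 179.02]]
```

Run:
```python
from h import *
np.set_printoptions(precision=2,suppress=True)
c=SL-2.4*ux
r.move_linear([*c,250],v=100);f0=np.array(status.read_contact_force());print(f0)
for z in(240,232,220,205,190,175,165,161):
    r.move_linear([*c,z],v=50);f=np.array(status.read_contact_force())-f0;p=np.array(status.read_position())
    print(z,"x",f[:2]@ux,"y",f[:2]@uy,"z",f[2],"pos",(p[:2]-SL)@ux,(p[:2]-SL)@uy,p[2],"w",status.read_width())
    if np.linalg.norm(f)>22:break
print(status.read_t())
```

```text
[-0.37  0.12 -2.25]
240 x 0.5770036375000015 y 0.22684320960442805 z -0.5285328074533355 pos -2.5375771273910446 0.0064983828800675636 239.7852375211629 w 12.833369678681057
232 x -0.14179608833441262 y -0.4603183839652715 z 0.7933270108101862 pos -2.656344617484328 -0.05670186385867539 231.56113436560437 w 13.0051979828945
220 x 0.838732347702141 y 0.12097283554974028 z 0.39205264507851134 pos -2.6483175807760926 -0.035115563864290426 219.56406759929465 w 12.369577857874239
205 x -0.2330014454682417 y -0.9211314373300271 z 1.0058374987128458 pos -2.60166107659838 -0.04993275732926909 204.64038889053563 w 12.767100991317562
190 x 0.4217399980824354 y -0.8032960370881815 z 1.9767306069705841 pos -2.6309172595047814 -0.06003672195006422 189.6386923507313 w 12.906706587686152
175 x 0.34069242774667063 y -0.6141662797454168 z -0.34093233596472317 pos -2.6034667168392795 -0.045090259205828674 174.63640350732186 w 13.156561586217316
165 x 0.9938656783368363 y -0.2688278527636832 z 1.3942728302375647 pos -2.657325257601125 -0.05423962990311663 164.58511840786403 w 13.103681268636945
161 x 0.6472455040656073 y 1.1766720991658437 z 0.1926653166454444 pos -2.395405751695436 -0.012787492614371176 160.95146374581972 w 13.135611805134822
24.05
```

Clean insertion. I'll release, retreat and check.

Run:
```python
from h import *
np.set_printoptions(precision=2,suppress=True)
c=SL-2.4*ux
r.move_linear([*c,159.5],v=30);print(status.read_contact_force())
claw.set_gripper(40);r.move_linear([*c,280],v=120)
q=np.array(status.read_joint_pos());q[0]-=0.9 if q[0]<0 else -0.9
r.reach([380,-330,300],down(.5))
r.dwell(.3)
S=vision.get_image("side");T=vision.get_image("top")
cv2.imwrite("pics/c5.png",np.hstack([cv2.resize(S[120:270,270:400,::-1],(390,450),interpolation=2),cv2.resize(T[165:285,340-80:340+24,::-1],(390,450),interpolation=2)]))
m,_=mask(S,(18,100,80),(35,255,255),(295,140,340,200));b=cv2.boundingRect(m);print(b,"pred block top 164 / shoulder 134",proj("side",[[*(c+7*uy),164],[*(c-7*uy),164],[*(c+3*uy),134]]))
T0=np.load("pics/top0.npy")
for X in(T0,T):
    m,_=mask(X,(12,60,150),(24,160,255),(370,225,425,280));print(cv2.boundingRect(m),pts(m).mean(0))
print(status.read_t())
```

```text
[-4.7  -0.84 11.28]
(307, 173, 23, 12) pred block top 164 / shoulder 134 [[317.99 175.09]
 [317.72 171.82]
 [318.21 182.83]]
(387, 248, 38, 13) [405.84 254.13]
(387, 248, 38, 13) [405.82 254.13]
27.7917
```

View pics/c5.png

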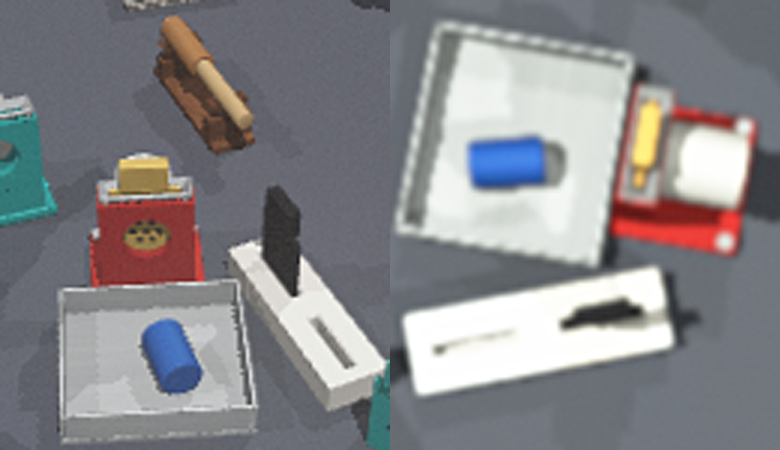

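The picture shows the plate home in the slot with its holes visible through the bore, the plug in the tray, the pusher in its rest with the same pixels as at the start, and the black plate in its pocket.

```bash
python3 -c "
from bench import r
print(r.hand_in())"
```

```text
the job is handed in; nothing more can be done
None
```

The job is handed in at about 28 s: the last pictures show the plug in the tray, the pusher back in its rest, the brass plate home in the slot and let go, and the black plate in its pocket; the arm stayed clear of the jar and mug (not re-measured), and no verdict came back.

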